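Book a slide box in at the microscope with the barcode scanner

TASK

Pick up the barcode scanner and scan the label on the blue slide box, then the label on the front of the microscope: each time point its window squarely at the middle of the label from about 75 mm away and hold it still there for a good second. Then put the scanner back on its rest the way it lay and let go, without bumping the microscope or disturbing anything else on the bench.

Things in the scene. Friction and masses are not known exactly. Their poses are not given: they have to be found in the camera images.
- scanner: the hand-held barcode scanner (yellow handle, black head); origin under the handle's centre, 15 below point scanner_grip; x along the handle towards the head, z up
- scanner_grip (a point): centre of the scanner's yellow handle, where to grip it (also close to its centre of mass). The handle is a bar 145 long (from 85 behind to 60 ahead of this point), 36 wide, 30 high; about 0.2 kg in all (varies). x along the handle towards the head, y across, z up. At the front a black head (60 long, 44 wide, 34 thick) is bent 40 degrees downwards; it ends about 115 ahead of this point and about 40 below it
- scanner_window (a point): centre of the red scanning window on the end of the scanner's head, 109 ahead of and 27 below point scanner_grip. x is the direction in which the scanner looks (out of the window, 40 degrees below the handle's x axis), y is the handle's y. It scans by itself when it sees a label: no trigger
- rest_seat (a point): where point scanner_grip lies when the scanner is seated on its rest, 60 above the table; x is the direction in which the head points, z up. The rest is fixed: a black base plate 170 x 75, 8 high, with two grey U-shaped saddles 12 thick at 36 ahead of and 52 behind this point; the handle's underside lies on them 45 above the table, between side lips 44 apart and 11 high. Between the saddles 76 are free for the fingers
- rest_nose (a point): where point scanner_window lies when the scanner is seated on its rest, head the right way round (axes as the rest, level)
- tray: fixed black rubber mat, 170 (x) x 420 (y), 6 thick, on which the three slide boxes stand in a row, about 125 apart; origin under its centre
- blue_label (a point): BLUE slide box with a sloped front, 86 wide, 110 deep, 92 high, 0.5 kg, standing on the tray. This point is the centre of the barcode label (46 x 28) on the sloped front, 47 above the box's underside. The x axis runs straight INTO the label face (against its outward normal), so 35 degrees below level; y is level along the label. This is the box to scan
- white_label (a point): WHITE slide box with a sloped front, 86 wide, 110 deep, 92 high, 0.5 kg, standing on the tray. This point is the centre of the barcode label (46 x 28) on the sloped front, 47 above the box's underside. The x axis runs straight INTO the label face (against its outward normal), so 35 degrees below level; y is level along the label
- orange_label (a point): ORANGE slide box with a sloped front, 86 wide, 110 deep, 92 high, 0.5 kg, standing on the tray. This point is the centre of the barcode label (46 x 28) on the sloped front, 47 above the box's underside. The x axis runs straight INTO the label face (against its outward normal), so 35 degrees below level; y is level along the label
- scope: fixed white inverted microscope in a clear hood, to the left. Origin on the table straight below its label; its front faces -x of its own axes. Base 240 wide, 110 high, from 45 in front of the origin to 370 behind it; the hood (256 wide, from 73 to 329 behind the origin) and pillar rise to 460; an eyepiece on a neck stands 155 to its +y side and reaches 345 high, from 20 behind the origin backwards
- pipette_stand: fixed pipette stand between the slide boxes and the microscope: steel post on a round foot, three white pipettes hanging round it, 100 across, 230 high; origin under its centre
- scope_label (a point): centre of the barcode label (46 x 28) in the middle of the sloped control panel at the front of the microscope's base, 85 above the table, straight above body scope's origin. The x axis runs straight INTO the panel (against its outward normal), so 60 degrees below level; y is level along the label
- amber_bottle: amber bottle, 66 across, 160 high, standing; origin under its centre
- beaker: empty glass beaker, 70 across, 90 high, standing; origin under its centre
- tip_box: grey box with green lid, 82 x 122, 50 high; origin under its centre
- dishes: stack of three round culture dishes, 90 across, 45 high; origin under its centre
- goggles: blue safety glasses with clear front, 145 wide, 45 high, from 32 behind to 86 ahead of the origin along x; origin on the table
- tube_rack: blue rack of capped tubes, 100 x 60, 62 high; origin under its centre
Mind the look-alikes: they are no part of the job. Leave any pink or purple look-alike of the part that bears rest_seat alone.

How it is judged:
On the way, in this order (a step that is already met when the one before it is completed fails the run):
1. the scanner is held still with its window 50 to 100 mm from the blue box's label, looking at its middle within 15 mm and square to it within 0.25 rad, for 1 s (x of blue_label in the frame of scanner_window between 0.05 and 0.1 m and y of blue_label in the frame of scanner_window between -0.015 and 0.015 m and z of blue_label in the frame of scanner_window between -0.015 and 0.015 m and angle between the x axis of scanner_window and the x axis of blue_label, either way round below 0.25 rad and linear speed of scanner below 0.02 m/s and angular speed of scanner below 0.12 rad/s), for 1 s.
2. then the same at the microscope's label, for 1 s (x of scope_label in the frame of scanner_window between 0.05 and 0.1 m and y of scope_label in the frame of scanner_window between -0.015 and 0.015 m and z of scope_label in the frame of scanner_window between -0.015 and 0.015 m and angle between the x axis of scanner_window and the x axis of scope_label, either way round below 0.25 rad and linear speed of scanner below 0.02 m/s and angular speed of scanner below 0.12 rad/s), for 1 s.
At the end, for the whole second after the job is handed in: The scanner lies at rest on its saddles, head the same way as at the start: handle centre within 12 mm of its seat, window within 15 mm of its place, released (distance between scanner_grip and rest_seat below 0.012 m and distance between scanner_window and rest_nose below 0.015 m and linear speed of scanner below 0.02 m/s); the robot touches nothing.
It fails at once if the microscope is bumped (more than 5 N) (contact force between scope and anything else above 5 N).
It fails at once if a slide box is moved by more than 15 mm (distance of any of blue_label, white_label, orange_label from where it was at the start of the episode above 0.015 m).
It fails at once if another thing on the bench (bottle, beaker, tip box, dishes, glasses, tube rack) is moved by more than 20 mm (distance of any of amber_bottle, beaker, tip_box, dishes, goggles, tube_rack from where it was at the start of the episode above 0.02 m).
It fails at once if the bottle, the beaker or the tube rack is tipped by more than 0.3 rad (angle between any of amber_bottle, beaker, tube_rack's own z axis and vertical above 0.3 rad).
It also fails if it takes over 59 s, if anything falls off the work surface, if the arm or the gripper's body presses on something with over 40 N, if the wrist force passes 120 N, or if a joint passes its speed limit or range.

ROBOT

A 7-joint arm with a two-finger parallel gripper is mounted at the origin on the work surface. World frame = base frame: x ahead of the robot, y to its left, z up, the work surface at z = 0. Lengths are in m, angles in rad, forces in N, time in s.
With the tool pointing down it reaches from about 0.4 to 0.85 m from the base axis. Payload 4.5 kg.
Tool frame: the origin (TCP) lies at the very end of the fingers, on their centre line; the grasp point (between the pads) lies 19 mm behind it (ctrl.tcp_to_grasp is the distance from the TCP to the grasp point, in m); z points along the fingers, y is the direction in which the jaws open and shut (so a half turn about z gives the same grasp; the last joint's range is limited). The gripper opens to 88 mm and grips with 3 to 60 N. Pads are 18 mm wide; open, the fingers measure 123 mm over their backs; the gripper's body (75 mm by 187 mm) begins 45 mm behind the grasp point.
Start: joints at [-1.298, 0.689, -0.195, 1.565, 0.157, 0.902, -0.215], TCP at [0.148, 0.607, 0.239] pointing down, gripper open.
Joint ranges: [-3.01, 3.01], [-0.46, 2.08], [-1.47, 1.51], [0.13, 2.56], [-1, 4.14], [0.04, 2.09], [-2.66, 2.66]. Speed limits (rad/s): [2.57, 2.57, 3.14, 3.14, 3.14, 3.14, 3.14].

INTERFACE

Orientations are given as a unit quaternion [x, y, z, w].
In Python, from rig import ctrl gives the robot as it stands.
- The arm moves only by the tool step_arm, never from a script. Its argument "series" is a list of rows, each an object with "twist": the turn, a rotation vector about the world's x, y, z in degrees, a list of three; "delta_pos": the shift along the world's x, y, z in mm, a list of three; "gripper": the closure in counts, from 0 (fully open) to 255 (shut). In form: [{"twist": [ax, ay, az], "delta_pos": [tx, ty, tz], "gripper": gripper}, ...]. A call has exactly 5 rows; each row is the pose to reach, as a shift and turn from the pose commanded when the call began; what a row does not reach only later rows make up. A row lasts 1/8 s, in which the tool goes at most 62.5 mm and 10.7 degrees, less where a joint would pass 70% of its speed; a pose out of reach is approached as far as the arm can. A call with a gripper value outside its range is refused whole. The fingers move at their own pace and stop on an object; "newtons" is the grip in N (left out, the last holds). Time passes only in rows, so rows that repeat a pose let the fingers close, or fill a call up. It gives the time, the measured TCP pose, the force and the opening at its end, in the units of the state.
- ctrl.sense(): the state, without advancing time (a new reading comes with each control period).
- ctrl.grab_frame(name): name is "scene" or "top" or "wrist"; returns the picture (420x560x3 uint8, red, green, blue); there is no depth.
- ctrl.camera_params(name): a dict with "K" (3x3 intrinsics, pixels), "dist" ([k1, k2, p1, p2, k3] as OpenCV has them; the pictures are not rectified), "view" (4x4, takes a point from world to camera coordinates); the wrist camera has in their place "T_tool_cam" (4x4, takes a point from camera to tool coordinates, whose origin is the TCP and whose axes are the flange's). Camera axes: x right, y up, looking along -z (the intrinsics and any distortion apply to the point x, -y, -z); pixel columns grow to the right and rows downward; lengths in m; the calibration is good to about 2 mm. A picture is of the moment at which its call begins: read the wrist's pose just before it. camera_params takes no time and is no camera call.
- ctrl.job_done(): hands the job in, once; it reports no verdict.
Trained networks look in the newest picture that a camera, given by its name, has taken for a name from the list of things; names that differ only in an ending like _2 or _b are one class to them, and where a whole thing is asked for, a point or a joint stands for the part that bears it (a point fixed in the world has none). Each returns a list of dicts, best first, with "conf" (0 to 1); they miss things now and then, are a little off and sometimes report something else, mostly with a low value. They report only what shows in the picture. A call takes as long as a camera call. They do not tell look-alikes from the thing itself.
- ctrl.spot_in(camera, label): "xy" ([column, row] in pixels, amid what is visible of it).
- ctrl.spot_point(camera, label): "xy" ([column, row] in pixels: a listed point, or the origin of a listed thing).
The state is a dict: "time_s": time; "joints": joint angles; "qvel": joint speeds; "tau": joint torques, N m; "tool_pos": TCP position; "eef_rot": TCP orientation; "wrist_force": force on the tool from outside, world axes, zero at the start; "moment": the same for the moment, N m; "opening": opening from 0.0 (shut) to 1.0 (fully open).
Only numpy, scipy, OpenCV 4.12 (cv2) and the standard library are available. Lean on these libraries where they do the work, as an engineer would, in place of code of your own. Each camera call takes 0.05 s, during which the arm holds its last target.

## Working session

There is one attempt and no reset: what is moved stays moved. The work goes in short steps, Python scripts to look and compute and a tool call to move; the robot and the scene stay as the last step left them, time stands still between calls to the robot, and variables do not carry over. Pictures are saved under pics/ and viewed, and the job is handed in when it is done.

Besides the shell and the picture viewer there is one more tool, called as name(argument=value, ...) on one line, values as JSON. step_arm: Moves the arm, as the interface text tells. Its arguments: {"type":"object","properties":{"series":{"type":"array","items":{"type":"object","properties":{"twist":{"type":"array","items":{"type":"number"}},"delta_pos":{"type":"array","items":{"type":"number"}},"gripper":{"type":"number"}}}},"newtons":{"type":"number"}},"required":["series"]}

```bash
ls; mkdir -p pics
python3 - <<'E'
from rig import ctrl
import cv2,numpy as np
np.set_printoptions(precision=4,suppress=True)
print(ctrl.sense())
for n in ["scene","top","wrist"]:
    cv2.imwrite(f"pics/{n}0.png",ctrl.grab_frame(n)[:,:,::-1])
    print(n,ctrl.camera_params(n))
print(ctrl.tcp_to_grasp)
E
```

```text
pics
{'time_s': 0.0, 'joints': array([-1.2982,  0.69  , -0.1945,  1.5664,  0.1573,  0.9025, -0.2151]), 'qvel': array([ 0.0006,  0.0011, -0.0004,  0.0013, -0.0003,  0.0003, -0.0002]), 'tau': array([ -0.0008, -52.7565,  -1.2674, -15.3435,  -0.0527,   0.0062,
         0.0002]), 'tool_pos': array([0.1477, 0.6066, 0.2379]), 'eef_rot': array([ 0.1191,  0.9929, -0.0009, -0.    ]), 'wrist_force': array([-0.473 ,  0.683 , -0.4007]), 'moment': array([ 0.0715, -0.0048,  0.0125]), 'opening': 1.0021313851862585}
scene {'K': array([[544.3363,   0.    , 281.4869],
       [  0.    , 544.3363, 213.9932],
       [  0.    ,   0.    ,   1.    ]]), 'dist': array([-0.0671,  0.    ,  0.    ,  0.    ,  0.    ]), 'view': array([[-0.8574,  0.5147,  0.0008,  0.458 ],
       [-0.3848, -0.6421,  0.6631,  0.0135],
       [ 0.3417,  0.5682,  0.7486, -1.8362],
       [ 0.    ,  0.    ,  0.    ,  1.    ]])}
top {'K': array([[399.2102,   0.    , 279.8307],
       [  0.    , 399.2102, 210.2361],
       [  0.    ,   0.    ,   1.    ]]), 'dist': array([-0.0113,  0.    ,  0.    ,  0.    ,  0.    ]), 'view': array([[-0.0083, -0.9999, -0.0142, -0.148 ],
       [ 0.9851, -0.0107,  0.1717, -0.4824],
       [-0.1718, -0.0125,  0.985 , -1.2405],
       [ 0.    ,  0.    ,  0.    ,  1.    ]])}
wrist {'K': array([[369.836 ,   0.    , 276.6866],
       [  0.    , 369.836 , 208.3668],
       [  0.    ,   0.    ,   1.    ]]), 'dist': array([0.0187, 0.    , 0.    , 0.    , 0.    ]), 'T_tool_cam': array([[ 0.0012,  0.9628,  0.2703,  0.0697],
       [ 1.    , -0.0013,  0.0001, -0.0005],
       [ 0.0005,  0.2703, -0.9628, -0.1457],
       [ 0.    ,  0.    ,  0.    ,  1.    ]])}
0.0187
```

View pics/scene0.png

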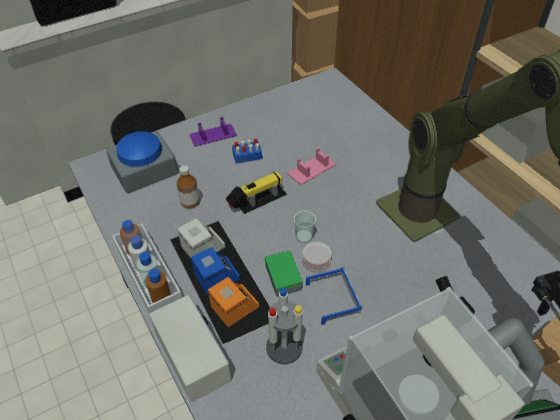

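View pics/top0.png

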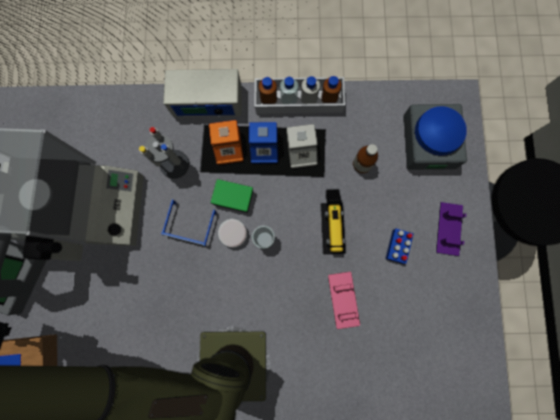

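View pics/wrist0.png

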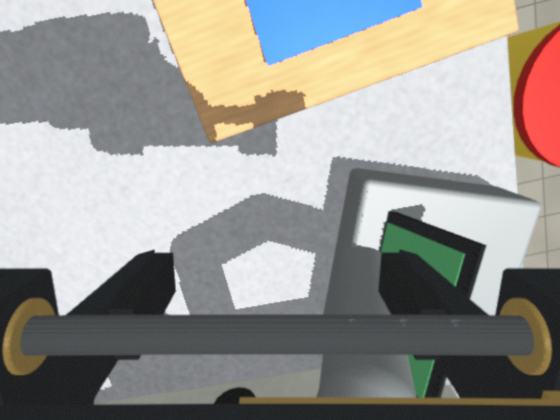

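Scene: the scanner (yellow and black) lies on its black rest at top (335,222). The pink (345,300) and purple (450,229) rests are look-alikes. The blue box is at (262,143) between orange (226,142) and white (302,145), the scope panel is at (117,205) and the pipette stand at (165,155).

```bash
cat > h.py <<'E'
from rig import ctrl
import cv2,numpy as np
from scipy.spatial.transform import Rotation as R
from scipy.optimize import least_squares
np.set_printoptions(precision=4,suppress=True)
def cam(name,s=None):
    p=ctrl.camera_params(name)
    if name=="wrist":
        s=s or ctrl.sense()
        T=np.eye(4);T[:3,:3]=R.from_quat(s["eef_rot"]).as_matrix();T[:3,3]=s["tool_pos"]
        M=T@np.array(p["T_tool_cam"])
    else: M=np.linalg.inv(p["view"])
    return np.array(p["K"]),np.array(p["dist"]),M
def ray(c,xy):
    K,d,M=c
    u=cv2.undistortPoints(np.array([[xy]],float),K,d)[0,0]
    v=M[:3,:3]@np.array([u[0],-u[1],-1]); return M[:3,3],v/np.linalg.norm(v)
def atz(c,xy,z):
    o,v=ray(c,xy); return o+v*(z-o[2])/v[2]
def proj(c,P):
    K,d,M=c
    q=(np.linalg.inv(M)@np.append(P,1))[:3]; q=np.array([q[0],-q[1],-q[2]])
    return cv2.projectPoints(q[None],np.zeros(3),np.zeros(3),K,d)[0][0,0]
def tri(obs):
    A=np.zeros((3,3));b=np.zeros(3)
    for c,xy in obs:
        o,v=ray(c,xy);P=np.eye(3)-np.outer(v,v);A+=P;b+=P@o
    X=np.linalg.solve(A,b); return X,[np.linalg.norm(proj(c,X)-xy) for c,xy in obs]
E
python3 - <<'E'
from h import *
H=dict(scanner_grip=.06,scanner_window=.033,rest_seat=.06,rest_nose=.033,blue_label=.053,white_label=.053,orange_label=.053,scope_label=.085,scope=0,pipette_stand=0,tray=0,amber_bottle=0,beaker=0,tip_box=0,dishes=0,goggles=0,tube_rack=0,scanner=.045)
for n in H:
    for c in ["top","scene"]:
        r=ctrl.spot_point(c,n)
        print(n,c,[(np.round(d["xy"],1).tolist(),round(d["conf"],2),np.round(atz(cam(c),d["xy"],H[n]),3).tolist()) for d in r[:3]])
print(ctrl.sense()["time_s"])
E
```

```text
scanner_grip top [([334.4, 223.2], 0.8, [0.434, -0.324, 0.06])]
scanner_grip scene [([258.3, 187.1], 0.89, [0.434, -0.318, 0.06]), ([303.6, 238.7], 0.66, [0.423, -0.052, 0.06]), ([239.4, 297.2], 0.19, [0.693, 0.034, 0.06])]
scanner_window top []
scanner_window scene []
rest_seat top [([345.1, 298.2], 0.82, [0.204, -0.349, 0.06]), ([337.3, 221.5], 0.62, [0.44, -0.333, 0.06]), ([457.4, 222.2], 0.6, [0.434, -0.709, 0.06])]
rest_seat scene [([310.5, 151.5], 0.82, [0.187, -0.377, 0.06]), ([260.5, 182.9], 0.75, [0.418, -0.331, 0.06]), ([209.1, 119.1], 0.61, [0.418, -0.729, 0.06])]
rest_nose top [([334.7, 191.9], 0.95, [0.541, -0.331, 0.033]), ([337.1, 263.1], 0.78, [0.311, -0.332, 0.033]), ([456.3, 194.9], 0.71, [0.527, -0.724, 0.033])]
rest_nose scene [([185.6, 138.4], 0.86, [0.531, -0.703, 0.033]), ([285.7, 174.9], 0.84, [0.311, -0.344, 0.033]), ([230.3, 208.0], 0.68, [0.549, -0.304, 0.033])]
blue_label top [([264.7, 153.4], 0.4, [0.668, -0.105, 0.053])]
blue_label scene [([224.1, 261.7], 0.37, [0.672, -0.105, 0.053])]
white_label top [([303.1, 154.4], 0.59, [0.663, -0.23, 0.053])]
white
[... 1338 characters left out ...]
 0.391, 0.0])]
tip_box scene [([284.2, 275.1], 0.7, [0.523, -0.002, 0.0])]
dishes top [([234.6, 234.4], 0.66, [0.409, -0.003, 0.0])]
dishes scene [([317.1, 258.2], 0.64, [0.402, -0.004, 0.0]), ([243.3, 294.3], 0.31, [0.663, -0.005, 0.0])]
goggles top [([191.8, 232.4], 0.57, [0.417, 0.138, 0.0])]
goggles scene [([338.4, 296.8], 0.91, [0.426, 0.147, 0.0]), ([244.4, 299.1], 0.47, [0.668, 0.011, 0.0])]
tube_rack top [([398.5, 246.8], 0.84, [0.363, -0.537, 0.0])]
tube_rack scene [([248.2, 155.6], 0.96, [0.359, -0.531, 0.0]), ([230.6, 205.4], 0.16, [0.53, -0.342, -0.0])]
scanner top [([338.4, 226.0], 0.68, [0.427, -0.338, 0.045])]
scanner scene [([255.7, 187.9], 0.64, [0.437, -0.332, 0.045])]
1.95
```

Run:
```python
import cv2
a=cv2.imread("pics/top0.png");b=cv2.imread("pics/scene0.png")
cv2.imwrite("pics/c1.png",cv2.resize(a[100:270,180:380],None,fx=4,fy=3.5,interpolation=cv2.INTER_CUBIC)[:600])
cv2.imwrite("pics/c2.png",cv2.resize(b[160:340,160:340],None,fx=3.3,fy=3.3,interpolation=cv2.INTER_CUBIC))
cv2.imwrite("pics/c3.png",cv2.resize(a[100:280,0:200],None,fx=3.3,fy=3.3,interpolation=cv2.INTER_CUBIC))
```

```text
(no output)
```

View pics/c1.png

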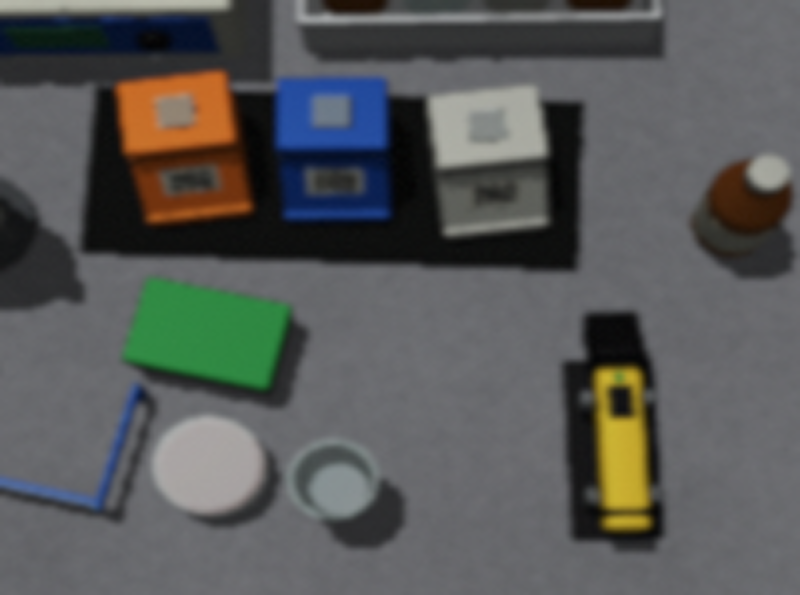

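View pics/c2.png

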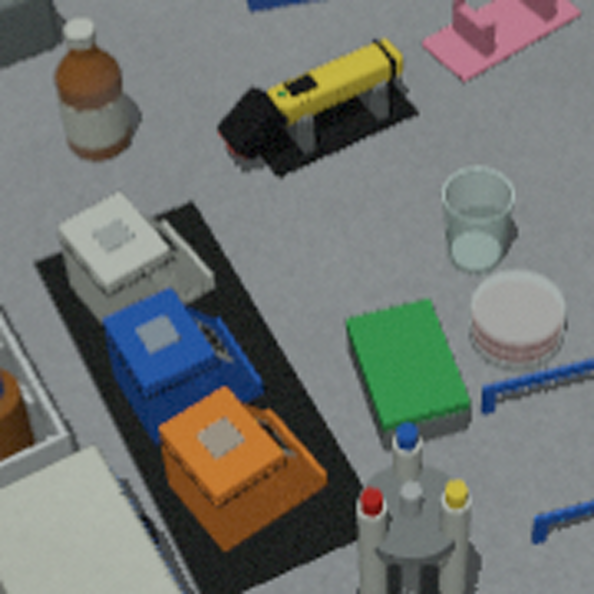

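View pics/c3.png

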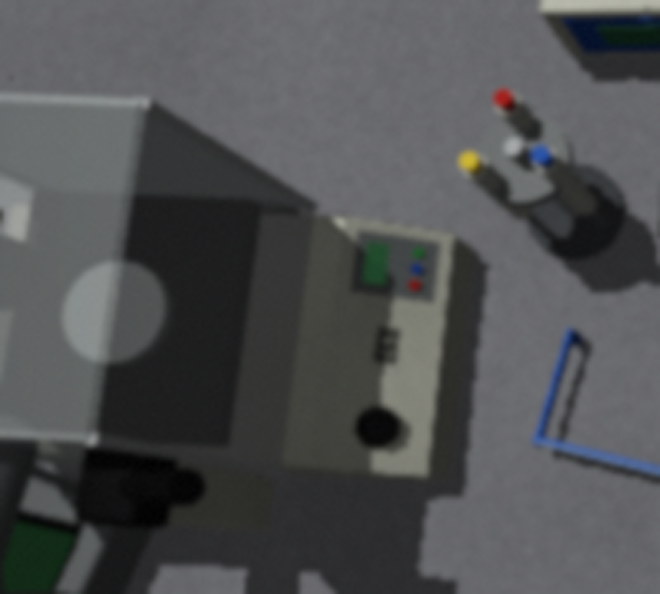

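step_arm(series=[{"delta_pos":[0,0,50],"twist":[0,0,0],"gripper":0},{"delta_pos":[0,0,100],"twist":[0,0,0],"gripper":0},{"delta_pos":[0,0,150],"twist":[0,0,0],"gripper":0},{"delta_pos":[10,-50,165],"twist":[0,0,-8],"gripper":0},{"delta_pos":[20,-100,180],"twist":[0,0,-18],"gripper":0}])

```text
time_s: 2.58
tool_pos: [0.1679, 0.5064, 0.4195]
eef_rot: [0.275, 0.961, 0.001, -0.0]
wrist_force: [0.8, 0.4, 0.4]
opening: 1.001
```

Run:
```python
from h import *
s=ctrl.sense();print(s["joints"],s["tool_pos"],s["eef_rot"],s["time_s"])
t=cam("top")
def az(p,q): d=q-p; return np.degrees(np.arctan2(d[1],d[0])),np.linalg.norm(d)
f=lambda x,y:(180+x/4,100+y/3.5)
g=lambda x,y:(x/3.3,100+y/3.3)
P=lambda c,z:atz(t,c,z)
print("handle",az(P(f(627,522),.075),P(f(617,375),.075)))
print("blue label L-R",az(P(f(308,182),.053),P(f(363,182),.053)))
print("blue top front edge",az(P(f(278,149),.098),P(f(388,149),.098)), P(f(278,149),.098),P(f(388,149),.098))
print("orange",az(P(f(130,152),.098),P(f(243,138),.098)))
print("scope front edge top",az(P(g(452,238),.07),P(g(428,475),.07)),P(g(452,238),.07),P(g(428,475),.07))
print("hood edge", az(P(g(148,102),.46),P(g(98,438),.46)))
print("label",az(P(g(392,328),.085),P(g(382,362),.085)))
```

```text
[-1.2486  0.3834 -0.1361  1.5543  0.0542  1.2063 -0.3812] [0.1679 0.5064 0.4195] [ 0.2753  0.9614  0.0006 -0.0001] 2.575
handle (np.float64(1.5401942554991022), np.float64(0.13092937774600802))
blue label L-R (np.float64(-90.75258134663703), np.float64(0.04490964381402898))
blue top front edge (np.float64(-90.77516799292935), np.float64(0.0869660837512715)) [ 0.6892 -0.0592  0.098 ] [ 0.688  -0.1462  0.098 ]
orange (np.float64(-82.35017715782192), np.float64(0.09027412850515021))
scope front edge top (np.float64(177.40268418777768), np.float64(0.23075520563084748)) [0.605  0.3046 0.07  ] [0.3745 0.315  0.07  ]
hood edge (np.float64(177.19729395888092), np.float64(0.2304480279047402))
label (np.float64(167.03833611909582), np.float64(0.03357578978073688))
```

step_arm(series=[{"delta_pos":[15,-50,0],"twist":[0,0,-10],"gripper":0},{"delta_pos":[32,-106,0],"twist":[0,0,-20],"gripper":0},{"delta_pos":[75,-150,0],"twist":[0,0,-30],"gripper":0},{"delta_pos":[115,-195,0],"twist":[0,0,-40],"gripper":0},{"delta_pos":[160,-236,-10],"twist":[0,0,-50],"gripper":0}])

```text
time_s: 3.2
tool_pos: [0.3289, 0.2701, 0.4096]
eef_rot: [0.656, 0.755, 0.002, -0.0]
wrist_force: [-0.2, 0.3, 0.5]
opening: 1.004
```

step_arm(series=[{"delta_pos":[40,0,-10],"twist":[0,0,-4],"gripper":0},{"delta_pos":[80,0,-20],"twist":[0,0,-8],"gripper":0},{"delta_pos":[120,0,-30],"twist":[0,0,-8],"gripper":0},{"delta_pos":[150,0,-40],"twist":[0,0,-8],"gripper":0},{"delta_pos":[150,0,-40],"twist":[0,0,-8],"gripper":0}])

```text
time_s: 3.82
tool_pos: [0.479, 0.2705, 0.3676]
eef_rot: [0.706, 0.708, -0.001, 0.0]
wrist_force: [-0.1, 0.5, 0.1]
opening: 1.0
```

Run:
```python
from h import *
s=ctrl.sense();print(s["joints"],s["tool_pos"],s["eef_rot"],s["time_s"])
im=ctrl.grab_frame("wrist");cv2.imwrite("pics/w1.png",im[:,:,::-1])
c=cam("wrist",s)
for n,z in [("scope_label",.085)]:
    print(n,[(d["xy"],d["conf"],atz(c,d["xy"],z)) for d in ctrl.spot_point("wrist",n)])
```

```text
[-0.7304  0.4544  0.212   1.6164 -0.1036  1.0832 -0.4875] [0.479  0.2705 0.3676] [ 0.706   0.7082 -0.0008  0.0003] 3.825
scope_label [([291.8, 85.9], 0.64, array([0.4949, 0.3585, 0.085 ]))]
```

View pics/w1.png

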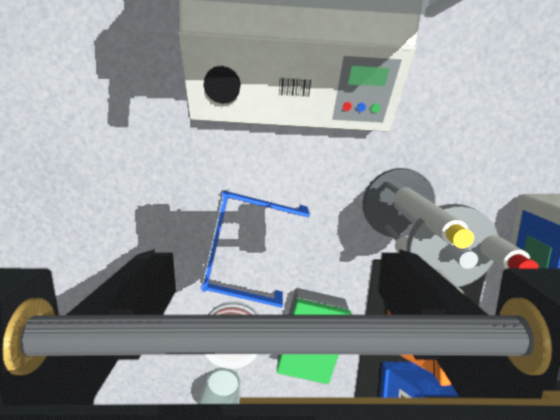

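Wrist view: the scope label is at about (295,87) and the front panel edge runs (190,120) to (392,131). Next I look at the blue label on the way.

step_arm(series=[{"delta_pos":[0,-50,0],"twist":[0,0,-10],"gripper":0},{"delta_pos":[10,-100,0],"twist":[0,0,-20],"gripper":0},{"delta_pos":[20,-150,0],"twist":[0,0,-30],"gripper":0},{"delta_pos":[30,-200,0],"twist":[0,0,-40],"gripper":0},{"delta_pos":[40,-250,0],"twist":[0,0,-50],"gripper":0}])

```text
time_s: 4.55
tool_pos: [0.5171, 0.021, 0.3697]
eef_rot: [0.939, 0.343, 0.001, -0.001]
wrist_force: [1.0, -0.0, 0.4]
opening: 1.004
```

step_arm(series=[{"delta_pos":[15,-40,0],"twist":[0,0,-10],"gripper":0},{"delta_pos":[25,-80,0],"twist":[0,0,-20],"gripper":0},{"delta_pos":[35,-110,0],"twist":[0,0,-30],"gripper":0},{"delta_pos":[40,-125,0],"twist":[0,0,-40],"gripper":0},{"delta_pos":[40,-125,0],"twist":[0,0,-40],"gripper":0}])

```text
time_s: 5.18
tool_pos: [0.5573, -0.1038, 0.3692]
eef_rot: [1.0, 0.003, 0.0, -0.0]
wrist_force: [0.8, 0.3, 0.3]
opening: 0.997
```

Run:
```python
from h import *
s=ctrl.sense();print(s["joints"],s["tool_pos"],s["eef_rot"],s["time_s"])
im=ctrl.grab_frame("wrist");cv2.imwrite("pics/w2.png",im[:,:,::-1])
c=cam("wrist",s)
for n,z in [("blue_label",.053),("white_label",.053),("beaker",0)]:
    print(n,[(d["xy"],d["conf"],atz(c,d["xy"],z)) for d in ctrl.spot_point("wrist",n)])
```

```text
[-0.28    0.5432  0.6682  1.5798 -0.3598  1.1443 -1.0961] [ 0.5573 -0.1038  0.3692] [ 1.      0.0031  0.0002 -0.0001] 5.175
blue_label [([276.3, 62.4], 0.72, array([ 0.6738, -0.1032,  0.053 ]))]
white_label [([385.0, 75.4], 0.89, array([ 0.6603, -0.2309,  0.053 ])), ([274.2, 61.1], 0.69, array([ 0.6752, -0.1007,  0.053 ]))]
beaker [([268.6, 267.1], 0.93, array([ 0.3902, -0.0935,  0.    ]))]
```

View pics/w2.png

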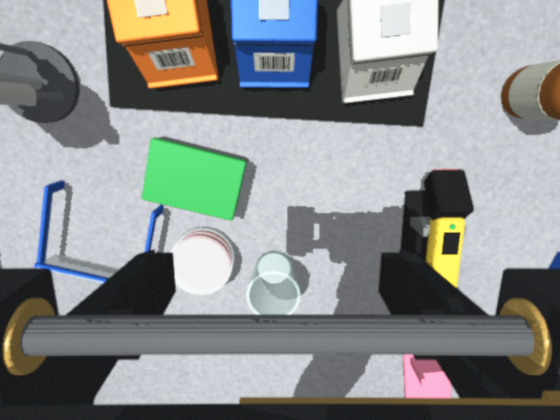

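Wrist view: the blue label is at (274,63), the beaker base at (268,267) and the scanner on the black rest at (447,230).

step_arm(series=[{"delta_pos":[-40,-50,0],"twist":[0,0,0],"gripper":0},{"delta_pos":[-80,-95,0],"twist":[0,0,0],"gripper":0},{"delta_pos":[-120,-140,0],"twist":[0,0,0],"gripper":0},{"delta_pos":[-155,-185,-5],"twist":[0,0,0],"gripper":0},{"delta_pos":[-165,-222,-10],"twist":[0,0,0],"gripper":0}])

```text
time_s: 6.0
tool_pos: [0.3906, -0.3265, 0.3594]
eef_rot: [1.0, 0.003, 0.0, -0.0]
wrist_force: [0.9, -0.2, 0.4]
opening: 1.001
```

Run:
```python
from h import *
ctrl.grab_frame("top")
s=ctrl.sense();print(s["joints"],s["tool_pos"],s["eef_rot"],s["time_s"],abs(s["qvel"]).max())
im=ctrl.grab_frame("wrist");cv2.imwrite("pics/w3.png",im[:,:,::-1])
c=cam("wrist",s)
for n,z in [("scanner_grip",.06),("rest_seat",.06),("rest_nose",.033)]:
    print(n,[(d["xy"],d["conf"],atz(c,d["xy"],z)) for d in ctrl.spot_point("wrist",n)])
```

```text
[ 0.1881  0.4591  0.6732  1.7551 -0.3228  1.0379 -0.5945] [ 0.3891 -0.3315  0.3592] [ 1.      0.0001 -0.0001  0.0022] 6.05 0.1210933490697691
scanner_grip [([269.2, 126.7], 0.58, array([ 0.4331, -0.3247,  0.06  ]))]
rest_seat [([291.2, 304.1], 0.68, array([ 0.1998, -0.3533,  0.06  ]))]
rest_nose [([279.3, 221.3], 0.57, array([ 0.308 , -0.3373,  0.033 ]))]
```

View pics/w3.png

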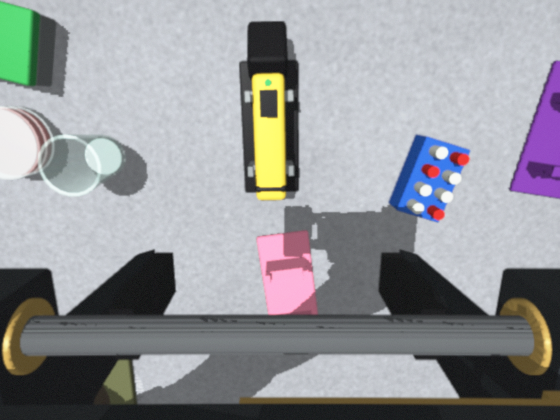

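Wrist view: the black rest carries the yellow scanner, handle from (269,73) to (270,199) and head at (267,40), pointing +x. The pink rest below it is empty. I'll get the yaw from segmentation.

Run:
```python
from h import *
s=ctrl.sense();c=cam("wrist",s);print(s["tool_pos"],s["eef_rot"],s["time_s"])
im=ctrl.grab_frame("wrist")
hsv=cv2.cvtColor(im,cv2.COLOR_RGB2HSV)
m=cv2.inRange(hsv,(22,120,80),(35,255,255));m[:,:200]=0;m[:,350:]=0;m[205:]=0
ys,xs=np.nonzero(m);print(xs.min(),xs.max(),ys.min(),ys.max())
L=[];Rr=[]
for r in range(85,188,4):
    x=np.nonzero(m[r])[0]
    L.append(atz(c,(x.min(),r),.075)[:2]);Rr.append(atz(c,(x.max()+1,r),.075)[:2])
for E in (L,Rr):
    E=np.array(E);p=np.polyfit(E[:,0],E[:,1],1);print("edge slope deg",np.degrees(np.arctan(p[0])),"y at .434",np.polyval(p,.434), "res",np.std(E[:,1]-np.polyval(p,E[:,0])))
x=np.nonzero(m[ys.max()-2])[0];print("rear",atz(c,(x.mean(),ys.max()+1),.075),"z.06",atz(c,(x.mean(),ys.max()+1),.06))
x=np.nonzero(m[ys.min()+2])[0];print("front",atz(c,(x.mean(),ys.min()),.075))
# scope front edge & label, from shot w1
q=dict(tool_pos=np.array([0.479,0.2705,0.3676]),eef_rot=np.array([0.706,0.7082,-0.0008,0.0003]))
c1=cam("wrist",q)
a=atz(c1,(190,120),.07);b=atz(c1,(392,131),.07);d=b-a;print("scope edge",a,b,np.degrees(np.arctan2(d[1],d[0])))
print("scope label",atz(c1,(295,87),.085))
q=dict(tool_pos=np.array([0.5573,-.1038,0.3692]),eef_rot=np.array([1,.0031,.0002,-.0001]));c2=cam("wrist",q)
print("blue label",atz(c2,(274.5,63),.053))
a=atz(c2,(236,82),.01);b=atz(c2,(311,85),.01)
g=cv2.imread("pics/w2.png")[30:110,200:350];cv2.imwrite("pics/c4.png",cv2.resize(g,None,fx=5,fy=5,interpolation=cv2.INTER_CUBIC))
g=cv2.imread("pics/w1.png")[50:150,180:430];cv2.imwrite("pics/c5.png",cv2.resize(g,None,fx=3.2,fy=3.2,interpolation=cv2.INTER_CUBIC))
```

```text
[ 0.3936 -0.3242  0.3587] [ 1.      0.0042  0.0003 -0.0007] 6.25
260 293 77 203
edge slope deg 1.3830739576467264 y at .434 -0.30660413872631265 res 0.0004842162709586311
edge slope deg 1.1573232451625448 y at .434 -0.34358703606361646 res 0.0005042164531364726
rear [ 0.3481 -0.3266  0.075 ] z.06 [ 0.3441 -0.3267  0.06  ]
front [ 0.4918 -0.3234  0.075 ]
scope edge [0.3784 0.3214 0.07  ] [0.6146 0.3098 0.07  ] -2.810183941856429
scope label [0.4993 0.3578 0.085 ]
blue label [ 0.673  -0.1011  0.053 ]
```

View pics/c4.png

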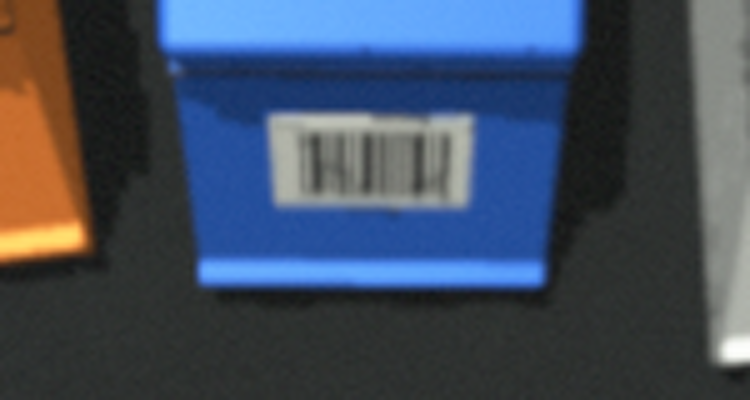

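View pics/c5.png

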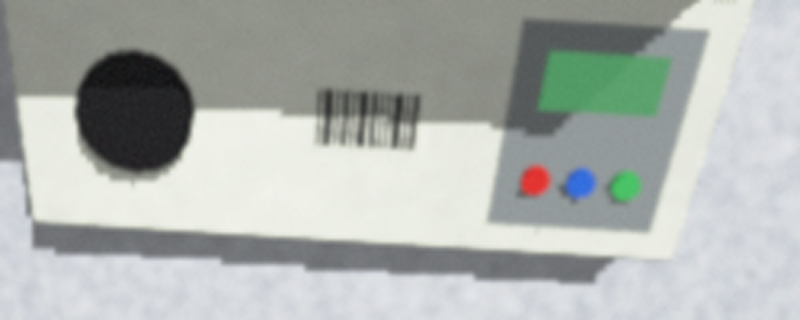

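Grip is at (0.4325, -0.325, 0.06) with yaw about 1.3°. Detection and the handle ends agree within 1–2 mm. Descending.

step_arm(series=[{"delta_pos":[20,0,-50],"twist":[0,0,0.8],"gripper":0},{"delta_pos":[40,0,-110],"twist":[0,0,0.8],"gripper":0},{"delta_pos":[40,0,-165],"twist":[0,0,0.8],"gripper":0},{"delta_pos":[40,0,-205],"twist":[0,0,0.8],"gripper":0},{"delta_pos":[40,0,-220],"twist":[0,0,0.8],"gripper":0}], newtons=25)

```text
time_s: 6.92
tool_pos: [0.4331, -0.3232, 0.1368]
eef_rot: [1.0, 0.011, -0.001, -0.002]
wrist_force: [-0.5, 0.2, 0.7]
opening: 1.001
```

Run:
```python
from h import *
ctrl.grab_frame("top")
for i in range(2):
    s=ctrl.sense();im=ctrl.grab_frame("wrist")
    print(s["tool_pos"],s["eef_rot"],s["time_s"])
cv2.imwrite("pics/w4.png",im[:,:,::-1])
```

```text
[ 0.4328 -0.3236  0.1364] [ 0.9999  0.0111 -0.0013 -0.0014] 6.975
[ 0.4332 -0.3244  0.1381] [ 0.9999  0.0107 -0.0006 -0.0008] 7.025
```

View pics/w4.png

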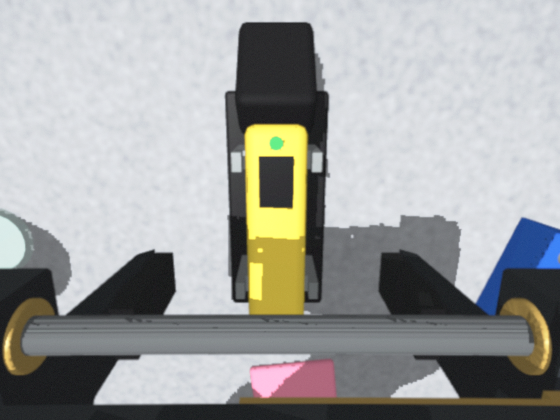

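Aligned: the handle is centred on column 277, between the fingers. Descending and gripping.

step_arm(series=[{"delta_pos":[0,0,-40],"twist":[0,0,0],"gripper":0},{"delta_pos":[0,0,-75],"twist":[0,0,0],"gripper":0},{"delta_pos":[0,0,-93],"twist":[0,0,0],"gripper":0},{"delta_pos":[0,0,-96],"twist":[0,0,0],"gripper":0},{"delta_pos":[0,0,-96],"twist":[0,0,0],"gripper":0}])

```text
time_s: 7.7
tool_pos: [0.4338, -0.3264, 0.0442]
eef_rot: [1.0, 0.01, 0.001, 0.001]
wrist_force: [-0.6, 0.5, -0.1]
opening: 0.999
```

step_arm(series=[{"delta_pos":[0,0,0],"twist":[0,0,0],"gripper":255},{"delta_pos":[0,0,0],"twist":[0,0,0],"gripper":255},{"delta_pos":[0,0,0],"twist":[0,0,0],"gripper":255},{"delta_pos":[0,0,0],"twist":[0,0,0],"gripper":255},{"delta_pos":[0,0,0],"twist":[0,0,0],"gripper":255}], newtons=30)

```text
time_s: 8.32
tool_pos: [0.4328, -0.3257, 0.0427]
eef_rot: [1.0, 0.01, -0.0, 0.0]
wrist_force: [0.3, 0.2, 0.1]
opening: 0.455
```

Run:
```python
from h import *
P=[];Q=[]
for i in range(4):
    s=ctrl.sense();P.append(s["tool_pos"]);Q.append(s["eef_rot"]);im=ctrl.grab_frame("wrist")
print(np.mean(P,0),np.std(P,0),np.mean(Q,0),s["time_s"],s["opening"]*88,s["wrist_force"],s["moment"])
cv2.imwrite("pics/w5.png",im[:,:,::-1])
```

```text
[ 0.4328 -0.3253  0.0427] [0.     0.0002 0.    ] [ 1.      0.0098 -0.0001 -0.0003] 8.475 36.056560252504646 [0.1811 0.6173 1.0731] [ 0.2221  0.1281 -0.0107]
```

View pics/w5.png

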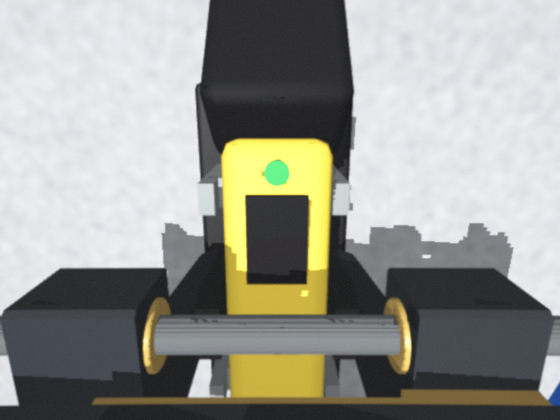

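Gripped: the opening is 36 mm, which matches the handle width. Lifting straight up, clear of the lips.

step_arm(series=[{"delta_pos":[0,0,10],"twist":[0,0,0],"gripper":255},{"delta_pos":[0,0,25],"twist":[0,0,0],"gripper":255},{"delta_pos":[0,0,45],"twist":[0,0,0],"gripper":255},{"delta_pos":[0,0,65],"twist":[0,0,0],"gripper":255},{"delta_pos":[0,0,75],"twist":[0,0,0],"gripper":255}], newtons=40)

```text
time_s: 9.15
tool_pos: [0.4332, -0.3263, 0.1195]
eef_rot: [1.0, 0.01, 0.001, 0.001]
wrist_force: [-0.9, 0.1, -2.8]
opening: 0.402
```

Run:
```python
from h import *
q=dict(tool_pos=np.array([.4328,-.3253,.0427]),eef_rot=np.array([1,.0098,-.0001,-.0003]))
print("front",atz(cam("wrist",q),(277,139),.074))
s=ctrl.sense();im=ctrl.grab_frame("wrist");print(s["tool_pos"],s["eef_rot"],s["wrist_force"],s["moment"],s["opening"])
cv2.imwrite("pics/w6.png",im[:,:,::-1])
im=ctrl.grab_frame("scene");cv2.imwrite("pics/s6.png",im[:,:,::-1])
```

```text
front [ 0.4914 -0.3247  0.074 ]
[ 0.4332 -0.3263  0.1195] [1.     0.0097 0.0008 0.0009] [-0.8804  0.0589 -2.7922] [-0.0278  0.1939  0.0116] 0.4017051738868911
```

View pics/w6.png

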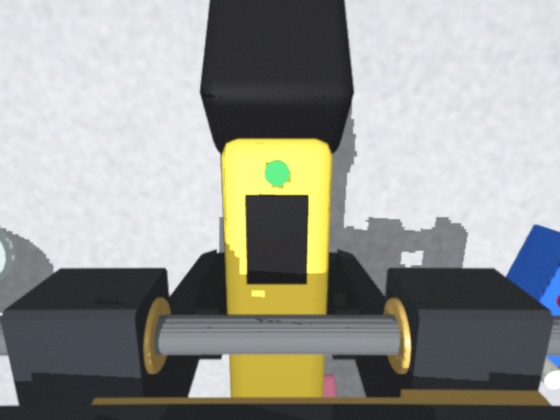

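View pics/s6.png

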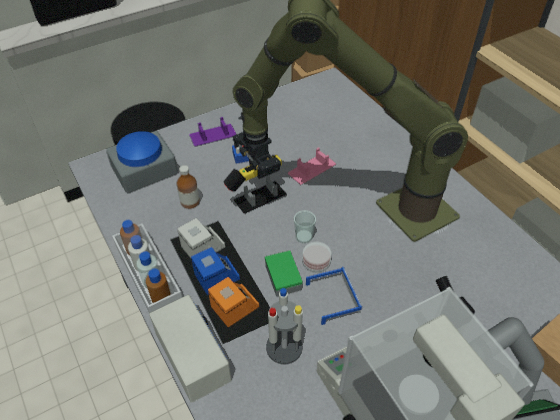

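No slip: the handle's front edge is still at row 139. Travelling to the blue label.

step_arm(series=[{"delta_pos":[5,30,10],"twist":[0,0,0],"gripper":255},{"delta_pos":[20,75,15],"twist":[0,0,-0.5],"gripper":255},{"delta_pos":[35,125,15],"twist":[0,0,-1],"gripper":255},{"delta_pos":[50,170,12],"twist":[0,0,-1],"gripper":255},{"delta_pos":[60,205,5],"twist":[0,0,-1],"gripper":255}])

```text
time_s: 9.88
tool_pos: [0.4934, -0.1182, 0.1222]
eef_rot: [1.0, 0.002, -0.0, -0.0]
wrist_force: [-0.1, -0.7, -2.8]
opening: 0.401
```

step_arm(series=[{"delta_pos":[8,12,-6],"twist":[0,0,0],"gripper":255},{"delta_pos":[14,18,-11],"twist":[0,0,0],"gripper":255},{"delta_pos":[15,19,-12],"twist":[0,0,0],"gripper":255},{"delta_pos":[15,19,-12],"twist":[0,0,0],"gripper":255},{"delta_pos":[15,19,-12],"twist":[0,0,0],"gripper":255}])

```text
time_s: 10.5
tool_pos: [0.5075, -0.1029, 0.111]
eef_rot: [1.0, 0.0, 0.0, 0.0]
wrist_force: [-0.2, -1.2, -1.6]
opening: 0.402
```

```bash
cat >> h.py <<'E'
def scan(label,ax,off=(-.001,0,-.0173)):
    # off: grip in tool frame
    P=[];Q=[]
    for i in range(3):
        s=ctrl.sense();P.append(s["tool_pos"]);Q.append(s["eef_rot"]);im=ctrl.grab_frame("wrist")
    p=np.mean(P,0);Rt=R.from_quat(np.mean(Q,0)).as_matrix()
    h=Rt[:,0];up=-Rt[:,2];y=np.cross(up,h)
    g=p+Rt@np.array(off);w=g+.109*h-.027*up
    a=np.radians(40);xw=np.cos(a)*h-np.sin(a)*up;zw=np.cross(xw,y)
    d=np.array(label)-w
    print("tcp",p,"h",h,"grip",g,"win",w,"label in win",[d@xw,d@y,d@zw],"ang",np.arccos(xw@ax),"t",s["time_s"],"qv",abs(s["qvel"]).max())
    return im
E
python3 - <<'E'
from h import *
im=scan((.673,-.1012,.053),np.array([np.cos(np.radians(35)),0,-np.sin(np.radians(35))]))
cv2.imwrite("pics/w7.png",im[:,:,::-1])
cv2.imwrite("pics/s7.png",cv2.resize(ctrl.grab_frame("scene")[160:340,140:340,::-1],None,fx=3.3,fy=3.3,interpolation=cv2.INTER_CUBIC))
cv2.imwrite("pics/t7.png",cv2.resize(ctrl.grab_frame("top")[100:280,170:370,::-1],None,fx=3.3,fy=3.3,interpolation=cv2.INTER_CUBIC))
E
```

```text
tcp [ 0.5076 -0.1027  0.111 ] h [1.     0.0005 0.0002] grip [ 0.5066 -0.1027  0.1283] win [ 0.6156 -0.1026  0.1013] label in win [np.float64(0.07504231481299989), np.float64(0.0014251231553091943), np.float64(-8.119650376177401e-05)] ang 0.08710754279821432 t 10.6 qv 0.005970881372841845
```

View pics/w7.png

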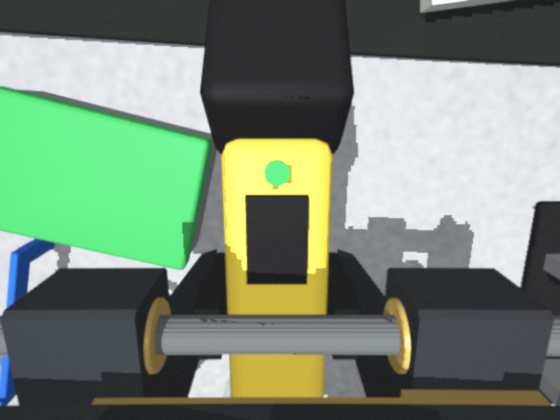

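View pics/s7.png

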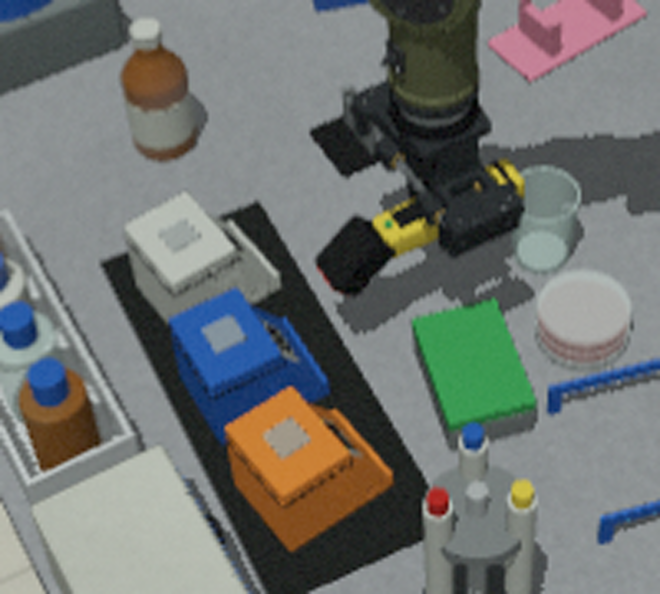

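View pics/t7.png

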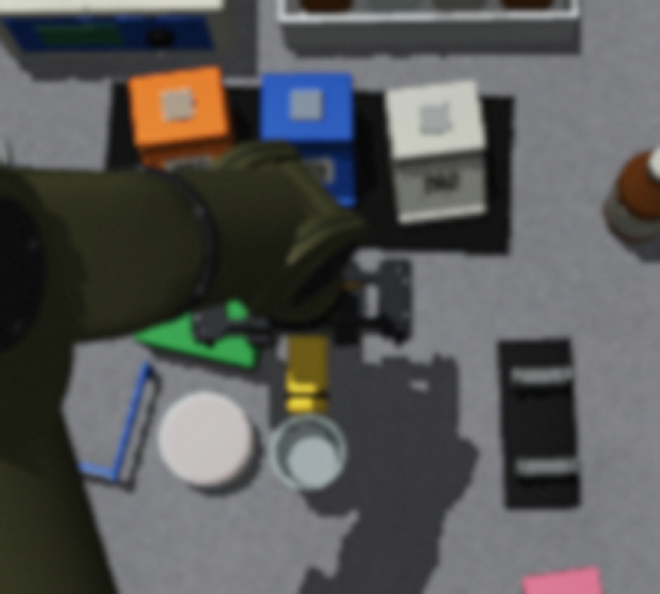

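The scanner points at the blue label: about 75 mm away, offsets about 1 mm, tilt 0.087 rad, clear of the beaker. Holding.

step_arm(series=[{"delta_pos":[0,1,0],"twist":[0,0,0],"gripper":255},{"delta_pos":[0,1,0],"twist":[0,0,0],"gripper":255},{"delta_pos":[0,1,0],"twist":[0,0,0],"gripper":255},{"delta_pos":[0,1,0],"twist":[0,0,0],"gripper":255},{"delta_pos":[0,1,0],"twist":[0,0,0],"gripper":255}])

```text
time_s: 11.38
tool_pos: [0.5078, -0.1007, 0.1107]
eef_rot: [1.0, 0.001, -0.0, 0.0]
wrist_force: [-0.6, -0.4, -3.2]
opening: 0.407
```

step_arm(series=[{"delta_pos":[0,0,0],"twist":[0,0,0],"gripper":255},{"delta_pos":[0,0,0],"twist":[0,0,0],"gripper":255},{"delta_pos":[0,0,0],"twist":[0,0,0],"gripper":255},{"delta_pos":[0,0,0],"twist":[0,0,0],"gripper":255},{"delta_pos":[0,0,0],"twist":[0,0,0],"gripper":255}])

```text
time_s: 12.0
tool_pos: [0.5078, -0.1007, 0.1107]
eef_rot: [1.0, 0.001, -0.0, 0.0]
wrist_force: [-0.1, 0.2, -2.6]
opening: 0.404
```

step_arm(series=[{"delta_pos":[0,0,0],"twist":[0,0,0],"gripper":255},{"delta_pos":[0,0,0],"twist":[0,0,0],"gripper":255},{"delta_pos":[0,0,0],"twist":[0,0,0],"gripper":255},{"delta_pos":[0,0,0],"twist":[0,0,0],"gripper":255},{"delta_pos":[0,0,0],"twist":[0,0,0],"gripper":255}])

```text
time_s: 12.62
tool_pos: [0.5078, -0.1007, 0.1107]
eef_rot: [1.0, 0.001, 0.0, 0.0]
wrist_force: [1.2, 0.5, -2.8]
opening: 0.41
```

Run:
```python
from h import *
im=scan((.673,-.1012,.053),np.array([np.cos(np.radians(35)),0,-np.sin(np.radians(35))]))
# scope target
yaw=np.radians(87.2);f=np.array([np.cos(yaw),np.sin(yaw),0]);z=np.array([0,0,1.])
lab=np.array([.499,.3575,.085])
for v in (60,57,55):
    a=np.radians(v);xw=f*np.cos(a)-z*np.sin(a)
    b=np.radians(v-40);h=f*np.cos(b)-z*np.sin(b);up=f*np.sin(b)+z*np.cos(b)
    w=lab-.078*xw; g=w-.109*h+.027*up; t=g+.001*h-.0173*up
    print(v,"win",w,"grip",g,"tcp",t,"wristtop",t+.25*up)
```

```text
tcp [ 0.5078 -0.1007  0.1108] h [1.     0.0021 0.    ] grip [ 0.5068 -0.1007  0.1281] win [ 0.6158 -0.1005  0.1011] label in win [np.float64(0.07469159623692977), np.float64(-0.0008207687309142341), np.float64(-6.0260069242104586e-05)] ang 0.08724551660399134 t 12.725 qv 0.0017121075997311639
60 win [0.4971 0.3185 0.1525] grip [0.4925 0.2255 0.2152] tcp [0.4923 0.2205 0.1986] wristtop [0.4965 0.3059 0.4335]
57 win [0.4969 0.3151 0.1504] grip [0.4922 0.2188 0.2081] tcp [0.492  0.2147 0.1913] wristtop [0.4956 0.2877 0.4303]
55 win [0.4968 0.3128 0.1489] grip [0.492  0.2146 0.2032] tcp [0.4918 0.2111 0.1862] wristtop [0.495  0.2758 0.4277]
```

Blue scan was held over 2 s at about 75 mm. Next I go up and around to the microscope, above the pipette stand.

step_arm(series=[{"delta_pos":[-3,0,35],"twist":[0,0,0],"gripper":255},{"delta_pos":[-8,0,85],"twist":[0,0,0],"gripper":255},{"delta_pos":[-12,10,140],"twist":[0,0,5],"gripper":255},{"delta_pos":[-15,35,190],"twist":[0,0,15],"gripper":255},{"delta_pos":[-18,70,200],"twist":[0,0,25],"gripper":255}])

```text
time_s: 13.4
tool_pos: [0.4912, -0.0316, 0.314]
eef_rot: [0.976, 0.219, 0.003, 0.001]
wrist_force: [0.2, 0.9, -2.8]
opening: 0.401
```

step_arm(series=[{"delta_pos":[0,30,0],"twist":[0,0,10],"gripper":255},{"delta_pos":[0,60,0],"twist":[0,0,20],"gripper":255},{"delta_pos":[0,90,0],"twist":[0,0,30],"gripper":255},{"delta_pos":[0,120,0],"twist":[0,0,40],"gripper":255},{"delta_pos":[0,145,0],"twist":[0,0,50],"gripper":255}])

```text
time_s: 14.02
tool_pos: [0.4893, 0.1154, 0.3106]
eef_rot: [0.791, 0.612, -0.0, -0.0]
wrist_force: [0.3, 1.0, -2.4]
opening: 0.399
```

step_arm(series=[{"delta_pos":[0,20,0],"twist":[0,0,7],"gripper":255},{"delta_pos":[0,40,0],"twist":[0,0,12],"gripper":255},{"delta_pos":[0,50,0],"twist":[0,0,12],"gripper":255},{"delta_pos":[0,50,0],"twist":[0,0,12],"gripper":255},{"delta_pos":[0,50,0],"twist":[0,0,12],"gripper":255}])

```text
time_s: 14.65
tool_pos: [0.4899, 0.1632, 0.3107]
eef_rot: [0.725, 0.688, -0.0, 0.0]
wrist_force: [0.0, -0.4, -1.2]
opening: 0.404
```

Run:
```python
from h import *
yaw=np.radians(87.2)
im=scan((.499,.3575,.085),np.array([.5*np.cos(yaw),.5*np.sin(yaw),-.866]))
s=ctrl.sense();print(s["joints"],s["eef_rot"])
cv2.imwrite("pics/w8.png",im[:,:,::-1])
cv2.imwrite("pics/s8.png",ctrl.grab_frame("scene")[:,:,::-1])
print([(d["xy"],d["conf"],atz(cam("wrist",s),d["xy"],.085)) for d in ctrl.spot_point("wrist","scope_label")])
```

```text
tcp [0.4899 0.1632 0.3108] h [ 0.0523  0.9986 -0.0008] grip [0.4898 0.1623 0.3281] win [0.4955 0.2711 0.301 ] label in win [np.float64(0.20515331542304915), np.float64(0.0010660020498467855), np.float64(-0.10969381172773374)] ang 0.34834667959522125 t 14.75 qv 0.0052174883838801145
[-0.6101  0.4683  0.3087  1.8081 -0.1765  0.892  -0.2732] [ 0.7252  0.6885 -0.0001  0.0002]
[([280.4, 276.5], 0.48, array([0.4881, 0.0501, 0.085 ]))]
```

View pics/w8.png

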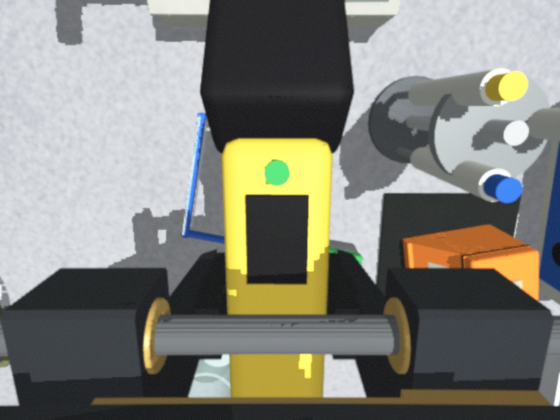

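View pics/s8.png

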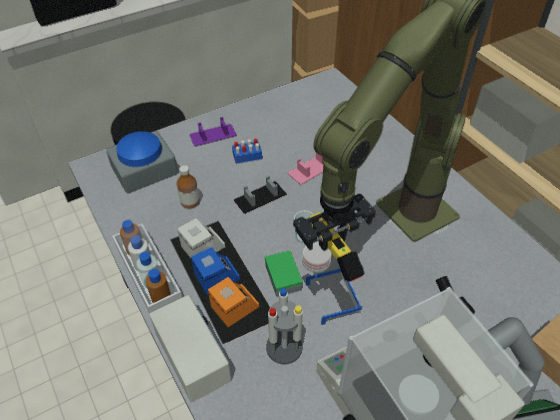

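Clear of everything. Pitching down 15° and descending onto the panel label in two slow stages.

step_arm(series=[{"delta_pos":[0,0,0],"twist":[-5,0.3,0],"gripper":255},{"delta_pos":[0,10,-10],"twist":[-10,0.5,0],"gripper":255},{"delta_pos":[1,25,-30],"twist":[-15,0.8,0],"gripper":255},{"delta_pos":[2,40,-55],"twist":[-15,0.8,0],"gripper":255},{"delta_pos":[2,48,-75],"twist":[-15,0.8,0],"gripper":255}])

```text
time_s: 15.52
tool_pos: [0.4917, 0.2134, 0.2345]
eef_rot: [0.718, 0.684, -0.095, 0.09]
wrist_force: [0.0, 0.1, -1.5]
opening: 0.404
```

Run:
```python
from h import *
yaw=np.radians(87.2)
im=scan((.499,.3575,.085),np.array([.5*np.cos(yaw),.5*np.sin(yaw),-.866]))
cv2.imwrite("pics/w9.png",im[:,:,::-1])
cv2.imwrite("pics/s9.png",ctrl.grab_frame("scene")[120:,180:,::-1])
```

```text
tcp [0.4909 0.2132 0.2335] h [ 0.0465  0.9645 -0.26  ] grip [0.4911 0.2167 0.2505] win [0.4957 0.3148 0.1961] label in win [np.float64(0.11557099530276348), np.float64(-0.001513579288551038), np.float64(-0.028554615955658683)] ang 0.08633454970732311 t 15.625 qv 0.046564711857090844
```

View pics/w9.png

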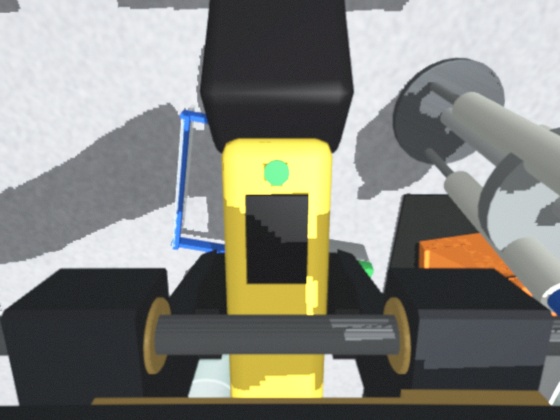

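View pics/s9.png

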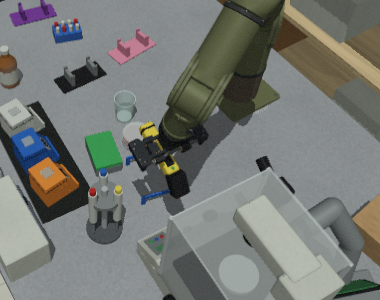

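No slip; the pipette stand is on the right and clear. Final descent of about 49 mm, then hold.

step_arm(series=[{"delta_pos":[1,0,-15],"twist":[0,0,0],"gripper":255},{"delta_pos":[1,-1,-32],"twist":[0,0,0],"gripper":255},{"delta_pos":[1,-1,-45],"twist":[0,0,0],"gripper":255},{"delta_pos":[1,-1,-49],"twist":[0,0,0],"gripper":255},{"delta_pos":[1,-1,-49],"twist":[0,0,0],"gripper":255}])

```text
time_s: 16.35
tool_pos: [0.493, 0.2112, 0.1867]
eef_rot: [0.719, 0.683, -0.095, 0.09]
wrist_force: [-0.6, 0.3, -1.7]
opening: 0.405
```

Run:
```python
from h import *
yaw=np.radians(87.2)
im=scan((.499,.3575,.085),np.array([.5*np.cos(yaw),.5*np.sin(yaw),-.866]))
cv2.imwrite("pics/t10.png",cv2.resize(ctrl.grab_frame("top")[100:280,40:240,::-1],None,fx=3.3,fy=3.3,interpolation=cv2.INTER_CUBIC))
cv2.imwrite("pics/s10.png",ctrl.grab_frame("scene")[120:,180:,::-1])
```

```text
tcp [0.4931 0.2113 0.187 ] h [ 0.0487  0.9647 -0.259 ] grip [0.4933 0.2148 0.2039] win [0.4982 0.313  0.1496] label in win [np.float64(0.07848571560932728), np.float64(0.0014624530343620222), np.float64(-0.0005825330247874808)] ang 0.08735220171509564 t 16.45 qv 0.003491147784184057
```

View pics/t10.png

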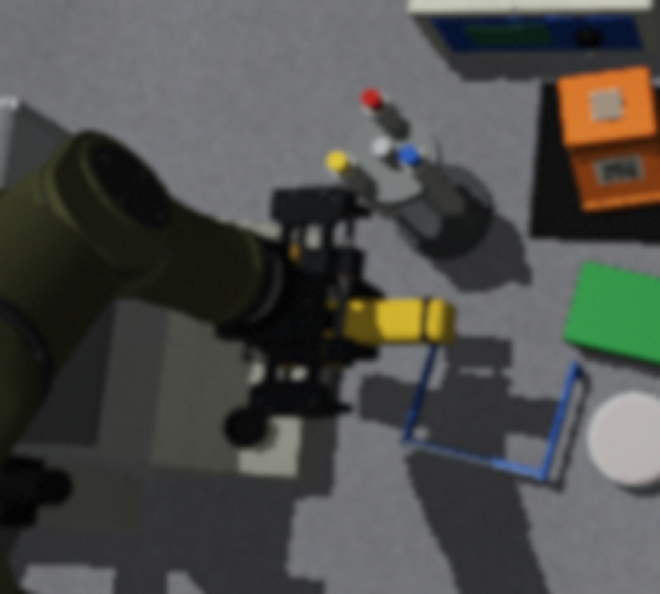

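View pics/s10.png

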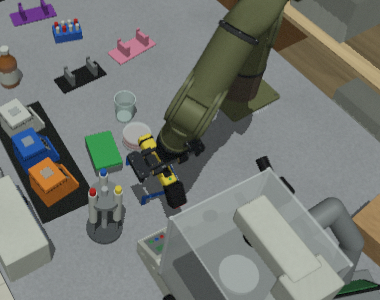

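Geometry is right: 78 mm, offsets under 2 mm, tilt 0.087 rad, clear of the scope. Holding over 1 s.

step_arm(series=[{"delta_pos":[0,0,0],"twist":[0,0,0],"gripper":255},{"delta_pos":[0,0,0],"twist":[0,0,0],"gripper":255},{"delta_pos":[0,0,0],"twist":[0,0,0],"gripper":255},{"delta_pos":[0,0,0],"twist":[0,0,0],"gripper":255},{"delta_pos":[0,0,0],"twist":[0,0,0],"gripper":255}])

```text
time_s: 17.23
tool_pos: [0.4928, 0.2113, 0.1867]
eef_rot: [0.718, 0.683, -0.095, 0.09]
wrist_force: [1.1, 0.6, -2.5]
opening: 0.404
```

step_arm(series=[{"delta_pos":[0,0,0],"twist":[0,0,0],"gripper":255},{"delta_pos":[0,0,0],"twist":[0,0,0],"gripper":255},{"delta_pos":[0,0,0],"twist":[0,0,0],"gripper":255},{"delta_pos":[0,0,0],"twist":[0,0,0],"gripper":255},{"delta_pos":[0,0,0],"twist":[0,0,0],"gripper":255}])

```text
time_s: 17.85
tool_pos: [0.4928, 0.2113, 0.1868]
eef_rot: [0.718, 0.683, -0.095, 0.09]
wrist_force: [-0.3, -0.0, -2.1]
opening: 0.401
```

step_arm(series=[{"delta_pos":[0,0,0],"twist":[0,0,0],"gripper":255},{"delta_pos":[0,0,0],"twist":[0,0,0],"gripper":255},{"delta_pos":[0,0,0],"twist":[0,0,0],"gripper":255},{"delta_pos":[0,0,0],"twist":[0,0,0],"gripper":255},{"delta_pos":[0,0,0],"twist":[0,0,0],"gripper":255}])

```text
time_s: 18.48
tool_pos: [0.4928, 0.2113, 0.1867]
eef_rot: [0.718, 0.683, -0.095, 0.09]
wrist_force: [-0.1, -0.6, -1.7]
opening: 0.405
```

step_arm(series=[{"delta_pos":[0,-5,25],"twist":[0,0,0],"gripper":255},{"delta_pos":[0,-15,65],"twist":[5,0,0],"gripper":255},{"delta_pos":[0,-30,105],"twist":[10,0,0],"gripper":255},{"delta_pos":[0,-60,125],"twist":[15,-0.8,0],"gripper":255},{"delta_pos":[0,-95,130],"twist":[15,-0.8,0],"gripper":255}])

```text
time_s: 19.1
tool_pos: [0.4933, 0.1135, 0.3187]
eef_rot: [0.726, 0.688, 0.002, 0.001]
wrist_force: [0.0, -0.5, -2.8]
opening: 0.402
```

Run:
```python
from h import *
s=ctrl.sense();print(s["tool_pos"],R.from_quat(s["eef_rot"]).as_matrix(),s["time_s"])
```

```text
[0.4933 0.1135 0.3187] [[ 0.0532  0.9986  0.0035]
 [ 0.9986 -0.0532  0.0012]
 [ 0.0014  0.0034 -1.    ]] 19.1
```

step_arm(series=[{"delta_pos":[0,-45,0],"twist":[0,0,-10],"gripper":255},{"delta_pos":[-5,-95,0],"twist":[0,0,-20],"gripper":255},{"delta_pos":[-10,-145,0],"twist":[0,0,-30],"gripper":255},{"delta_pos":[-20,-195,0],"twist":[0,0,-40],"gripper":255},{"delta_pos":[-30,-245,0],"twist":[0,0,-50],"gripper":255}])

```text
time_s: 19.73
tool_pos: [0.4621, -0.1303, 0.3169]
eef_rot: [0.949, 0.316, 0.0, 0.0]
wrist_force: [1.2, 0.1, -2.0]
opening: 0.402
```

step_arm(series=[{"delta_pos":[-10,-50,0],"twist":[0,0,-10],"gripper":255},{"delta_pos":[-20,-100,0],"twist":[0,0,-20],"gripper":255},{"delta_pos":[-28,-150,0],"twist":[0,0,-30],"gripper":255},{"delta_pos":[-30,-185,-10],"twist":[0,0,-35.8],"gripper":255},{"delta_pos":[-30,-192,-20],"twist":[0,0,-35.8],"gripper":255}])

```text
time_s: 20.35
tool_pos: [0.4316, -0.3234, 0.2966]
eef_rot: [1.0, 0.009, -0.0, 0.001]
wrist_force: [0.0, 1.0, -2.5]
opening: 0.403
```

step_arm(series=[{"delta_pos":[0,0,-40],"twist":[0,0,0],"gripper":255},{"delta_pos":[0,0,-85],"twist":[0,0,0],"gripper":255},{"delta_pos":[0,0,-125],"twist":[0,0,0],"gripper":255},{"delta_pos":[0,0,-150],"twist":[0,0,0],"gripper":255},{"delta_pos":[0,0,-150],"twist":[0,0,0],"gripper":255}])

```text
time_s: 20.98
tool_pos: [0.4321, -0.3186, 0.1451]
eef_rot: [1.0, 0.012, -0.002, -0.002]
wrist_force: [0.2, 0.2, -2.1]
opening: 0.405
```

Run:
```python
from h import *
P=[];Q=[]
for i in range(4):
    s=ctrl.sense();P.append(s["tool_pos"]);Q.append(s["eef_rot"]);im=ctrl.grab_frame("wrist")
p=np.mean(P[1:],0);M=R.from_quat(np.mean(Q[1:],0));print(p,np.std(P,0),s["time_s"])
ref=R.from_quat([1,.0098,-.0001,-.0003])
print("delta mm",(np.array([.4328,-.3253,.0427])-p)*1000,"twist",(ref*M.inv()).as_rotvec(degrees=True))
cv2.imwrite("pics/w11.png",im[:,:,::-1])
cv2.imwrite("pics/s11.png",cv2.resize(ctrl.grab_frame("scene")[100:280,180:380,::-1],None,fx=3.3,fy=3.3,interpolation=cv2.INTER_CUBIC))
```

```text
[ 0.4332 -0.3203  0.1472] [0.0005 0.0009 0.001 ] 21.125
delta mm [  -0.4033   -4.9601 -104.5018] twist [ 0.0279  0.0317 -0.2641]
```

View pics/w11.png

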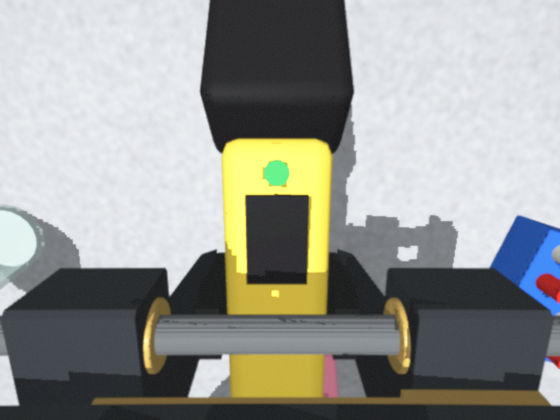

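View pics/s11.png

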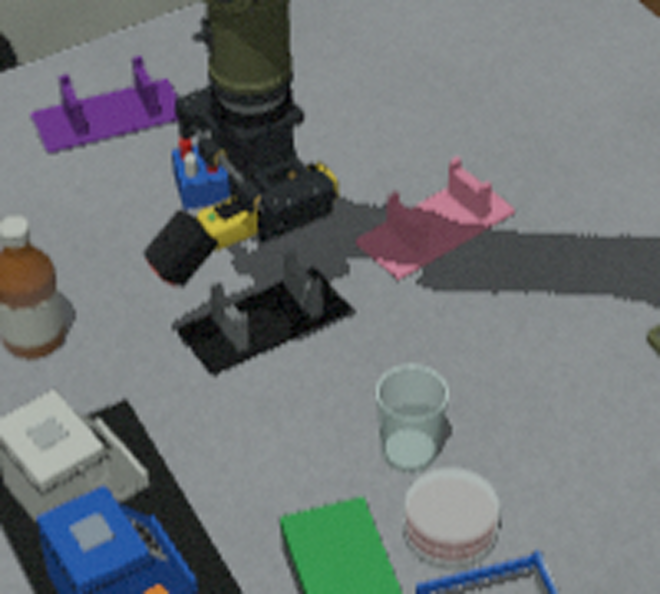

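Summed commands and measured pose agree: (0, -5, -104) mm and about -0.2° yaw remain back to the seated pose. Correct sideways first, then lower.

step_arm(series=[{"delta_pos":[0,-5,-20],"twist":[0,0,-0.2],"gripper":255},{"delta_pos":[0,-5,-45],"twist":[0,0,-0.2],"gripper":255},{"delta_pos":[0,-5,-60],"twist":[0,0,-0.2],"gripper":255},{"delta_pos":[0,-5,-70],"twist":[0,0,-0.2],"gripper":255},{"delta_pos":[0,-5,-70],"twist":[0,0,-0.2],"gripper":255}])

```text
time_s: 21.85
tool_pos: [0.4328, -0.3256, 0.0766]
eef_rot: [1.0, 0.01, -0.0, -0.0]
wrist_force: [-0.4, -0.3, -1.7]
opening: 0.403
```

Run:
```python
from h import *
P=[];Q=[]
for i in range(5):
    s=ctrl.sense();P.append(s["tool_pos"]);Q.append(s["eef_rot"]);im=ctrl.grab_frame("wrist")
p=np.mean(P[2:],0);M=R.from_quat(np.mean(Q[2:],0));print(p,np.std(P,0),s["time_s"])
ref=R.from_quat([1,.0098,-.0001,-.0003])
print("delta mm",(np.array([.4328,-.3253,.0427])-p)*1000,"twist",(ref*M.inv()).as_rotvec(degrees=True))
cv2.imwrite("pics/w12.png",im[:,:,::-1])
```

```text
[ 0.4331 -0.3261  0.0773] [0.0002 0.0002 0.0003] 22.05
delta mm [ -0.343    0.772  -34.6333] twist [0.0843 0.0618 0.0051]
```

View pics/w12.png

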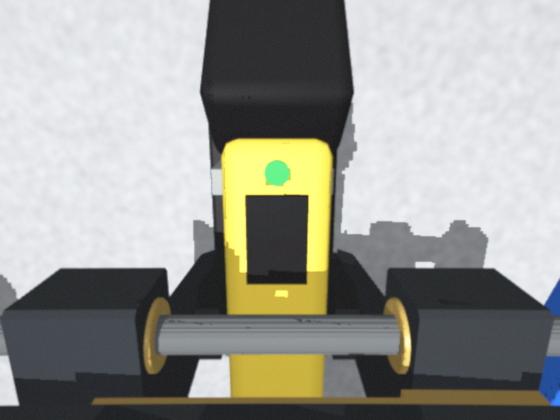

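The lip centre is at about column 275 against the handle at 277, so about 1 mm off in y; the pose says the same. Correcting and lowering.

step_arm(series=[{"delta_pos":[0,1,-10],"twist":[0,0,0],"gripper":255},{"delta_pos":[0,1,-20],"twist":[0,0,0],"gripper":255},{"delta_pos":[0,1,-28],"twist":[0,0,0],"gripper":255},{"delta_pos":[0,1,-33],"twist":[0,0,0],"gripper":255},{"delta_pos":[0,1,-33],"twist":[0,0,0],"gripper":255}])

```text
time_s: 22.72
tool_pos: [0.4326, -0.3247, 0.0434]
eef_rot: [1.0, 0.01, -0.0, -0.0]
wrist_force: [-0.2, 0.7, -1.9]
opening: 0.406
```

Run:
```python
from h import *
P=[]
for i in range(3):
    s=ctrl.sense();P.append(s["tool_pos"]);im=ctrl.grab_frame("wrist")
print(np.mean(P,0),s["wrist_force"],s["time_s"],s["eef_rot"])
cv2.imwrite("pics/w13.png",im[:,:,::-1])
```

```text
[ 0.4327 -0.3248  0.0436] [-0.7686  0.3165 -1.5448] 22.825 [1.     0.0097 0.     0.0001]
```

View pics/w13.png

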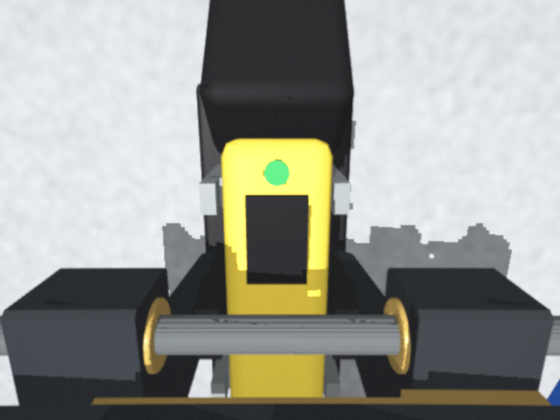

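Between the lips, just as at pick-up, about 1 mm above its seat. Setting down and releasing.

step_arm(series=[{"delta_pos":[0,0,-1],"twist":[0,0,0],"gripper":255},{"delta_pos":[0,0,-1],"twist":[0,0,0],"gripper":255},{"delta_pos":[0,0,-1],"twist":[0,0,0],"gripper":130},{"delta_pos":[0,0,-1],"twist":[0,0,0],"gripper":0},{"delta_pos":[0,0,-1],"twist":[0,0,0],"gripper":0}])

```text
time_s: 23.5
tool_pos: [0.4329, -0.3248, 0.0429]
eef_rot: [1.0, 0.01, 0.0, 0.0]
wrist_force: [0.4, 0.4, -0.0]
opening: 0.69
```

step_arm(series=[{"delta_pos":[0,0,0],"twist":[0,0,0],"gripper":0},{"delta_pos":[0,0,0],"twist":[0,0,0],"gripper":0},{"delta_pos":[0,0,10],"twist":[0,0,0],"gripper":0},{"delta_pos":[0,0,30],"twist":[0,0,0],"gripper":0},{"delta_pos":[0,0,60],"twist":[0,0,0],"gripper":0}])

```text
time_s: 24.12
tool_pos: [0.4324, -0.3244, 0.1035]
eef_rot: [1.0, 0.01, -0.0, -0.0]
wrist_force: [0.2, 0.1, -0.8]
opening: 1.001
```

step_arm(series=[{"delta_pos":[0,0,45],"twist":[0,0,0],"gripper":0},{"delta_pos":[-15,0,105],"twist":[0,0,0],"gripper":0},{"delta_pos":[-35,0,165],"twist":[0,0,0],"gripper":0},{"delta_pos":[-40,0,220],"twist":[0,0,0],"gripper":0},{"delta_pos":[-40,0,250],"twist":[0,0,0],"gripper":0}])

```text
time_s: 24.75
tool_pos: [0.3921, -0.3255, 0.3563]
eef_rot: [1.0, 0.009, 0.002, 0.001]
wrist_force: [1.3, -0.2, 0.0]
opening: 1.001
```

Run:
```python
from h import *
for i in range(4):
    s=ctrl.sense();im=ctrl.grab_frame("wrist")
print(s["tool_pos"],s["eef_rot"],s["time_s"],s["opening"],s["wrist_force"])
c=cam("wrist",s)
hsv=cv2.cvtColor(im,cv2.COLOR_RGB2HSV)
m=cv2.inRange(hsv,(22,120,80),(35,255,255));m[:,:200]=0;m[:,350:]=0;m[215:]=0
ys,xs=np.nonzero(m)
L=[];Rr=[]
for r in range(ys.min()+8,ys.max()-14,4):
    x=np.nonzero(m[r])[0]
    L.append(atz(c,(x.min(),r),.075)[:2]);Rr.append(atz(c,(x.max()+1,r),.075)[:2])
for E in (L,Rr):
    E=np.array(E);p=np.polyfit(E[:,0],E[:,1],1);print("edge slope deg",np.degrees(np.arctan(p[0])),"y at .434",np.polyval(p,.434))
x=np.nonzero(m[ys.max()-2])[0];print("rear",atz(c,(x.mean(),ys.max()+1),.075))
x=np.nonzero(m[ys.min()+2])[0];print("front",atz(c,(x.mean(),ys.min()),.075))
cv2.imwrite("pics/w14.png",im[:,:,::-1])
cv2.imwrite("pics/s14.png",cv2.resize(ctrl.grab_frame("scene")[100:340,120:380,::-1],None,fx=2.5,fy=2.5,interpolation=cv2.INTER_CUBIC))
```

```text
[ 0.393  -0.3251  0.3543] [1.     0.0098 0.0016 0.0008] 24.9 1.001071726057034 [-0.3598  0.9184 -1.1281]
edge slope deg 1.1574408549489668 y at .434 -0.3076321152815252
edge slope deg 1.1546585125022306 y at .434 -0.34414296653516374
rear [ 0.3481 -0.3269  0.075 ]
front [ 0.4916 -0.3234  0.075 ]
```

View pics/w14.png

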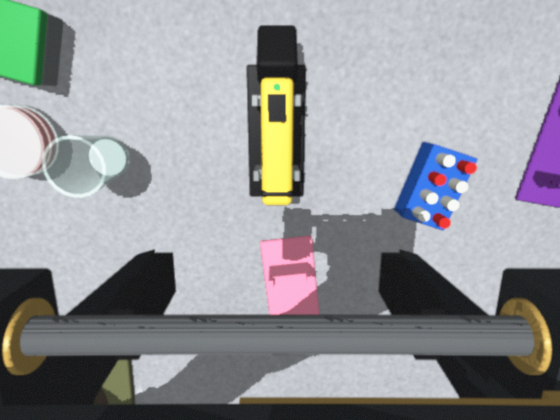

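View pics/s14.png

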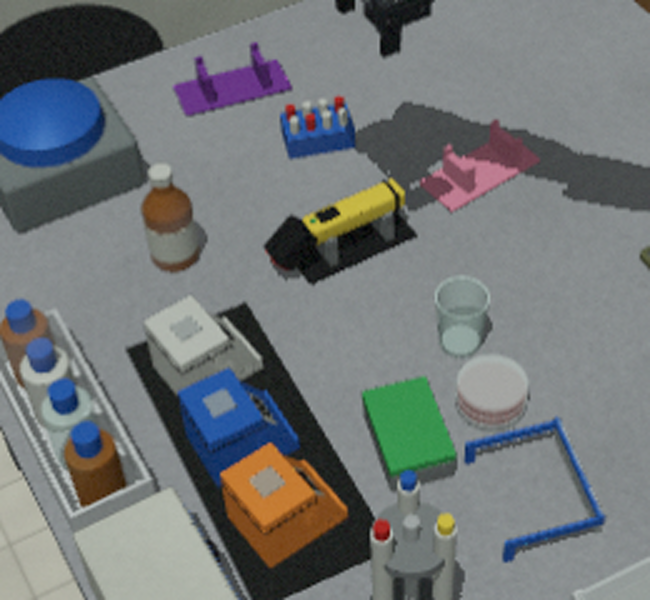

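The scanner is back on the black rest, within 1 mm of its measured pose before the pick (handle ends at 0.348 and 0.492, yaw 1.2°). Nothing else has moved and the gripper is clear.

```bash
python3 -c "
from rig import ctrl
print(ctrl.job_done())"
```

```text
the job is handed in; nothing more can be done
None
```

I scanned the blue slide box label and then the microscope label, put the scanner back on its rest and handed the job in at about 25 s. The hand-in reports no verdict, so the figures below are my own measurements.

- **Blue label:** held still for just over 2 s at about 75 mm, with offsets of 2 mm or less and a tilt of about 0.09 rad. I kept the handle level, 5° off square, so its rear end cleared the beaker.
- **Microscope label:** held still for about 2 s at about 78 mm, with offsets of 2 mm or less and a tilt of about 0.09 rad. Wrist force stayed at a few newtons throughout, so I saw no sign of touching the microscope. An early top-camera reading of this label disagreed with the close-up by about 6 mm. I used the close-up, and both readings fall within tolerance.
- **Back on the rest:** the handle ends, sides and yaw measure within about 1 mm of where the scanner lay at the start. It is released, with the gripper open and about 0.3 m above it. In the last pictures the slide boxes and other bench items look undisturbed.

No checks failed at the end. The one correction on the way was a 5 mm sideways error above the rest, fixed before lowering.

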